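# Zero the feed mill's burrs and set it three clicks open

### The arm

A 6-joint arm with a two-finger parallel gripper is mounted at the origin on the work surface. World frame = base frame: x ahead of the robot, y to its left, z up, the work surface at z = 0. Lengths are in m, angles in rad, forces in N, time in s.
With the tool pointing down it reaches from about 0.3 to 0.775 m from the base axis. Payload 14.6 kg.
Tool frame: the origin (TCP) lies at the very end of the fingers, on their centre line; the grasp point (between the pads) lies 19 mm behind it; z points along the fingers, y is the line along which they close (so a half turn about z gives the same grasp; the last joint's range is limited). The gripper opens to 94 mm and grips with 3 to 60 N. Pads are 16 mm wide; open, the fingers measure 119 mm over their backs; the gripper's body (75 mm by 177 mm) begins 78 mm behind the grasp point.
Start: joints at [-1.26, 0.3, 1.521, -0, 1.321, -0.067], TCP at [0.203, -0.511, 0.205] pointing down, gripper open.
Joint ranges: [-3.03, 3.03], [-0.79, 2.21], [0.23, 2.52], [-1.04, 4.18], [0, 3.07], [-2.55, 2.55]. Speed limits (rad/s): [2.22, 2.22, 2.57, 3.14, 3.14, 3.14].

### API

Orientations are given as [roll, pitch, yaw] about the fixed x, y, z axes, in that order (R = Rz(yaw) Ry(pitch) Rx(roll)).
In Python, from station import ctrl gives the robot as it stands.
- The arm moves only by the shell command python3 -m pendant 'ROWS' [OPENING] [FORCE]. ROWS is JSON, a list of rows, each a list of 2 entries, a list of its own where there are three numbers: the shift along the world's x, y, z in cm, then the turn about the world's z in rad. A call has 1 to 20 rows; each row shifts and turns the commanded pose from where the row before left it; what a row does not reach is not made up. A row lasts 1/12 s, in which the tool goes at most 41.7 mm and 7.16 degrees, less where a joint would pass 70% of its speed; a pose out of reach is approached as far as the arm can. A call is refused whole if a number of a shift passes 4.17 or a number of a turn 0.125, either way. A call with a gripper value outside its range is refused whole. OPENING is the opening, from 0 (shut) to 1 (fully open), set as the call begins (- or left out, the last holds). The fingers move at their own pace and stop on an object; FORCE is the grip in N (left out, the last holds). Time passes only in rows, so rows that do not move let the fingers close. It gives the time, the measured TCP pose, the force, the opening and the grip force at its end, in the units of the state.
- ctrl.get_obs(): the state, without advancing time (a new reading comes with each control period).
- ctrl.camera(name): name is "scene" or "top" or "wrist"; returns a dict with "color" (480x640x3 uint8, red, green, blue), "intrinsics" (3x3 intrinsics, pixels), "k1" (the pictures are not rectified: a ray, as slopes to the right and down, at radius r is drawn at 1 + k1 r^2 times it, then the intrinsics apply), "camera_from_world" (4x4, takes a point from world to camera coordinates). Camera axes: x right, y down, z forward; pixel columns grow to the right and rows downward; lengths in m; the calibration is good to about 2 mm. A picture is of the moment at which its call begins. There is no depth.
- ctrl.hand_in(): hands the job in; it is judged then, once.
The state is a dict: "time_s": time; "qpos": joint angles; "joint_vel": joint speeds; "tau": joint torques, N m; "ee_pos": TCP position; "eef_rot": TCP orientation; "force": force on the tool from outside, world axes, zero at the start; "moment": the same for the moment, N m; "grip_width": finger opening in m; "grip_force": force on a finger pad.
Only numpy, scipy, OpenCV 4.12 (cv2) and the standard library are available. Lean on these libraries where they do the work, as an engineer would, in place of code of your own. Each camera call takes 0.05 s, during which the arm holds its last target. There are 200 camera calls.

### The job

Set up the green feed mill: turn its black adjustment ring clockwise (seen from above) until you feel the burrs just touch, without jamming them together, then back the ring off three clicks and let go of it. Then put the orange dust cap on the mill over the ring, seated down on the shoulder, and leave the other things on the desk alone.

Things in the scene. Friction and masses are not known exactly. Their poses are not given: they have to be found in the camera images.
- mill: Green round feed mill, fixed, 124 mm across the foot, 112 mm the body, a short chute on its own -x side. Origin: centre of its underside, on the mill's axis; z up. Its flat shoulder (100 mm across) is 95 mm up; on it stand a boss (66 mm across, 6 mm high), a 40 mm neck and the ring.
- ring: Black ribbed drum 50 mm across and 24 mm high on top of the mill, 116 to 140 mm above desk level. Origin on the mill's axis at desk level, z up. Clockwise from above closes the burrs. 20 clicks a turn (18 deg each); 0.08 to 0.15 N m moves it from notch to notch; let go, it snaps into the nearest notch. Starts 4 to 7 clicks open. The white stroke on top (its x axis) is no setting.
- upper_burr: Upper burr, hidden inside, turns with the ring (same origin). The ring angle of burr contact differs every time and shows nowhere: feel it as a sprung stop at a notch, torque rising past all click peaks by 9 N m per rad (0.16 a degree). 0.35 to 0.6 N m in all at the ring is a sound touch; over 0.8 jams. Burr force = stop's share of the torque / 0.036 m. Eased off, it springs back to the notch.
- spindle_top (a point): Top of the brass spindle, 10 mm thick, in the middle of the ring, about 4 mm above the ring's top. It stands 144 mm above the mill's origin when the burrs just touch and rises with the burr gap, 0.05 mm a click, far less than the measuring error.
- cap: Orange dust cap, an upturned cup 80 mm across outside, 74 mm inside, 58 mm high, 54 mm deep inside, standing mouth down, with a black knob on top, 22 mm in diameter and 23 mm high (from 58 to 81 mm above the rim). Origin: centre of its rim plane, z up towards the knob. Loose, about 70 g. On the mill its rim rests on the shoulder round the boss (4 mm play all round).
- tub: Empty pale open tub, 84 mm across, 55 mm high, loose; leave alone. Origin under its centre.
- jar_grain: Closed jar of pale grain with a white lid, 84 mm across, 115 mm high, loose; leave alone. Origin under its centre.
- jar_soil: Closed jar of brown substrate with a black lid, 90 mm across, 110 mm high, loose; leave alone. Origin under its centre.
- scoop: Wooden-handled spoon 170 mm long lying along its x axis; leave alone. Origin under its middle.
- mouse: Black computer mouse 105 x 62 x 26 mm; leave alone. Origin under its centre.
Mind the look-alikes: they are no part of the job. Several things have the shape of the cap; the one meant has the colours described above.

How it is judged:
By the outcome, as a careful person would: the job done as asked, in the order asked, and still so for the second after the job is handed in, with the robot touching nothing.
It also fails if it takes over 72 s, if anything falls off the work surface, if the arm or the gripper's body presses on something with over 40 N, if the wrist force passes 120 N, or if a joint passes its speed limit or range.

## Working session

There is one attempt and no reset: what is moved stays moved. The work goes in short steps, Python scripts to look and compute and a shell command to move; the robot and the scene stay as the last step left them, time stands still between calls to the robot, and variables do not carry over. Pictures are saved under pics/ and viewed, at most 10 in all, crops included, and the job is handed in when it is done.

```bash
mkdir -p pics; ls; cat > h.py <<'E'
import numpy as np, cv2
from station import ctrl
def ray(c,u,v):
    K=np.array(c["intrinsics"]);T=np.array(c["camera_from_world"])
    p=cv2.undistortPoints(np.array([[[u,v]]],float),K,np.array([c["k1"],0,0,0,0.]))[0,0] 
    R=T[:3,:3];o=-R.T@T[:3,3];d=R.T@np.array([p[0],p[1],1]);return o,d
def onz(c,u,v,z):
    o,d=ray(c,u,v);return o+d*(z-o[2])/d[2]
def proj(c,P):
    T=np.array(c["camera_from_world"]);p=T[:3,:3]@np.array(P)+T[:3,3];a=p[:2]/p[2];a=a*(1+c["k1"]*(a@a))
    K=np.array(c["intrinsics"]);return K[0,0]*a[0]+K[0,2],K[1,1]*a[1]+K[1,2]
def save(c,n):cv2.imwrite("pics/"+n,c["color"][:,:,::-1])
E
python3 - <<'E'
from h import *
import pickle
for n in("scene","top"):
    c=ctrl.camera(n);save(c,n+"0.png");pickle.dump(c,open(n+"0.pkl","wb"))
    T=np.array(c["camera_from_world"]);print(n,c["k1"],-T[:3,:3].T@T[:3,3])
print(ctrl.get_obs())
E
```

```text
pics
scene -0.09417022575767021 [0.97665776 0.80306881 1.08664068]
top -0.03845649536718649 [0.27099262 0.00392456 1.47597372]
{'time_s': 0.1, 'qpos': array([-1.25959404e+00,  3.00387715e-01,  1.52154156e+00,  1.12292611e-05,
        1.32072996e+00, -6.66022065e-02]), 'joint_vel': array([-0.00033484, -0.00196861, -0.00382012, -0.00091848, -0.00030524,
       -0.0011374 ]), 'tau': array([ 4.04448219e-03, -5.32638717e+01, -3.53284979e+01,  7.10049109e-02,
        2.34556070e-02, -5.60051922e-05]), 'ee_pos': array([ 0.2028056 , -0.51097118,  0.20494879]), 'eef_rot': array([-3.14052916e+00, -8.18371106e-05,  3.77801669e-01]), 'force': array([-0.21163848,  0.4355601 ,  0.09784849]), 'moment': array([-0.01480111, -0.01542273, -0.00390297]), 'grip_force': 0.0, 'grip_width': 0.09392231013552581}
```

View pics/scene0.png

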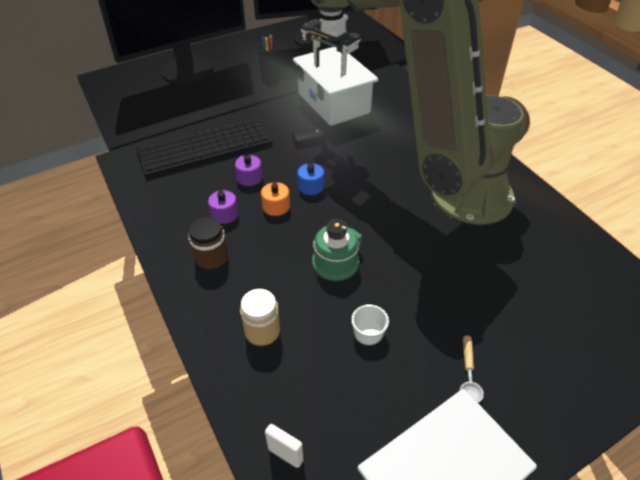

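View pics/top0.png

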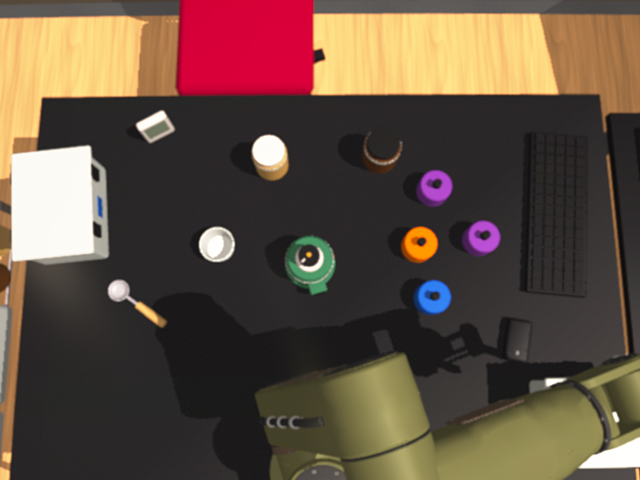

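```bash
python3 - <<'E'
from h import *
import pickle
C={n:pickle.load(open(n+"0.pkl","rb")) for n in("scene","top")}
rng={"orange":((5,150,120),(18,255,255)),"green":((65,60,30),(95,255,255)),"brass":((12,90,90),(30,255,255))}
for n,c in C.items():
    hsv=cv2.cvtColor(c["color"],cv2.COLOR_RGB2HSV)
    for k,(a,b) in rng.items():
        m=cv2.inRange(hsv,a,b)
        k_,l,s,ce=cv2.connectedComponentsWithStats(m)
        for i in range(1,k_):
            x,y,w,h,A=s[i]
            if A>8 and 180<x<520 and 150<y<330: print(n,k,s[i],ce[i].round(1))
c=C["top"]
print("cap", [onz(c,420,244,z).round(4) for z in(.058,.03)], "mill ring",onz(c,310,254,.14).round(4),onz(c,310,262,.095).round(4))
a=cv2.resize(C["top"]["color"][210:310,270:470],(800,400),interpolation=cv2.INTER_CUBIC)
b=cv2.resize(C["scene"]["color"][160:285,250:375],(400,400),interpolation=cv2.INTER_CUBIC)
cv2.imwrite("pics/crop1.png",a[:,:,::-1]);cv2.imwrite("pics/crop2.png",b[:,:,::-1])
E
```

```text
scene orange [261 182  29  33 731] [275.1 198.7]
scene green [314 226  49  33 749] [337.6 244.1]
scene green [311 252  49  30 913] [335.  268.1]
scene brass [262 183  26  18 280] [274.6 192.2]
scene brass [334 222   6   6  28] [336.5 224.4]
scene brass [242 307  35  16  74] [259.8 318.1]
scene brass [243 317  37  28 592] [262.1 333.1]
top orange [262 161  26  19 180] [276.6 172.8]
top orange [402 226  36  37 956] [419.5 244.2]
top orange [306 252   6   6  20] [308.5 254.3]
top green [ 286  235   46   46 1013] [308.7 257.6]
top green [285 260  51  36 395] [314.2 283. ]
top brass [378 159  13   4  26] [383.8 160.5]
top brass [402 227  36  36 924] [418.9 244.3]
top brass [306 251   6   7  36] [308.5 254.2]
cap [array([ 0.5295, -0.2403,  0.058 ]), array([ 0.5346, -0.2451,  0.03  ])] mill ring [0.4926 0.025  0.14  ] [0.481  0.0257 0.095 ]
```

View pics/crop1.png

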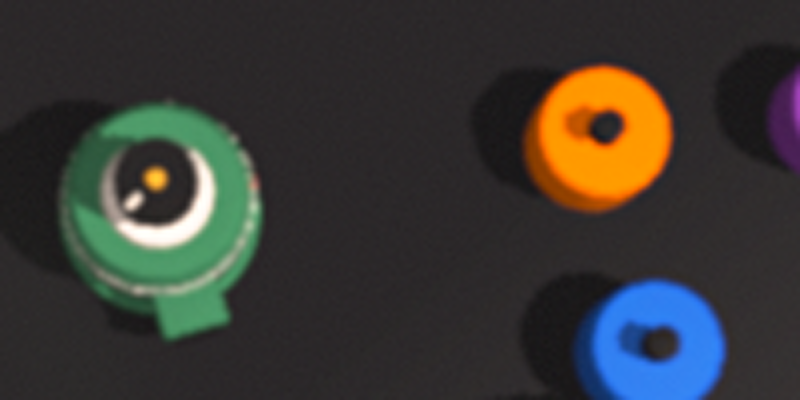

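View pics/crop2.png

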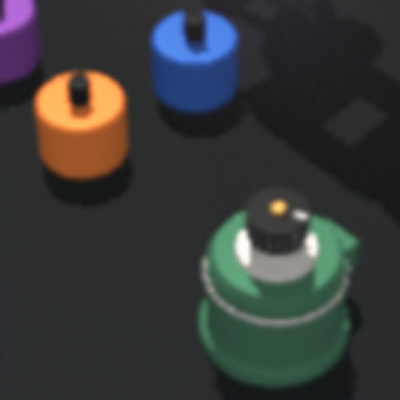

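The two close crops show one orange cap with a black knob at top (420,244) / scene (275,199). The look-alikes are purple at top (434,187) and (481,238), and blue at (433,297); I choose the orange one. The mill's spindle is at top (308.5,254.2) / scene (336.5,224.4).

```bash
python3 - <<'E'
from h import *
import pickle
C={n:pickle.load(open(n+"0.pkl","rb")) for n in("scene","top")}
def tri(a,b):
    o1,d1=ray(C["top"],*a);o2,d2=ray(C["scene"],*b)
    s=np.linalg.lstsq(np.c_[d1,-d2],o2-o1,rcond=None)[0];p,q=o1+s[0]*d1,o2+s[1]*d2
    return (p+q)/2,np.linalg.norm(p-q)
print("spindle",tri((308.5,254.2),(336.5,224.4)),onz(C["top"],308.5,254.2,.144))
print("ringtop",onz(C["top"],270+157/4,210+182/4,.14))
print("knobtop",onz(C["top"],270+607/4,210+125/4,.081),onz(C["top"],270+605/4,210+127.5/4,.073))
print("captop disc",onz(C["top"],270+604/4,210+135/4,.058))
# green components: shoulder rim circle
E
```

```text
spindle (array([0.49217822, 0.0281141 , 0.14162675]), np.float64(0.0007531513070777064)) [0.49148723 0.02830499 0.144     ]
ringtop [0.48914692 0.0266759  0.14      ]
knobtop [ 0.53199577 -0.2407475   0.081     ] [ 0.5319727  -0.24089336  0.073     ]
captop disc [ 0.53014457 -0.24273575  0.058     ]
```

```bash
python3 -m pendant '[[[1.8,3.35,0.3],0.12],[[1.8,3.35,0.3],0.12],[[1.8,3.35,0.3],0.12],[[1.8,3.35,0.3],0.12],[[1.8,3.35,0.3],0.12],[[1.8,3.35,0.3],0.12],[[1.8,3.35,0.3],0.12],[[1.8,3.35,0.3],0.12],[[1.8,3.35,0.3],0.12],[[1.8,3.35,0.3],0.12],[[1.8,3.35,0.3],0.12],[[1.8,3.35,0.3],0.12],[[1.8,3.35,0.3],0.12],[[1.8,3.35,0.3],0.12],[[1.8,3.35,0.3],0.12],[[1.8,3.35,0.3],0.12],[[0,0,0],0.12],[[0,0,0],0],[[0,0,0],0]]' 1 50
python3 - <<'E'
from h import *
import pickle
c=ctrl.camera("wrist");save(c,"w1.png");pickle.dump(c,open("w1.pkl","wb"))
o=ctrl.get_obs();print(o["ee_pos"],o["eef_rot"],o["qpos"],o["force"],o["moment"])
T=np.array(c["camera_from_world"]);print(-T[:3,:3].T@T[:3,3],T[2,:3],proj(c,[.4915,.028,.144]))
E
```

```text
time_s: 1.68
ee_pos: [0.4906, 0.0247, 0.253]
eef_rot: [-3.141, -0.001, 2.414]
force: [-0.7, -0.0, -0.1]
grip_width: 0.0939
grip_force: 0.0
[0.4905399  0.02425154 0.25323343] [-3.14114797e+00 -3.20480078e-04  2.41289181e+00] [-2.51187621e-02  1.33031561e-01  1.61183030e+00 -1.33756779e-04
  1.39726286e+00 -8.67191186e-01] [0.3734642  0.06670734 0.62283203] [ 0.01173616 -0.1346619   0.02894514]
[0.43608757 0.07244334 0.43253796] [ 0.18455217 -0.16618643 -0.96867051] (np.float64(325.6283093648869), np.float64(243.54199724796698))
```

View pics/w1.png

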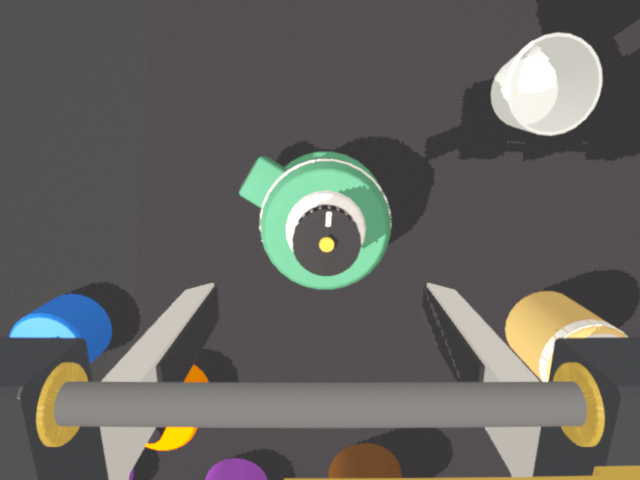

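```bash
cat > m.py <<'E'
from h import *
def brass(c):
    hsv=cv2.cvtColor(c["color"],cv2.COLOR_RGB2HSV);m=cv2.inRange(hsv,(18,120,120),(32,255,255))
    k,l,s,ce=cv2.connectedComponentsWithStats(m)
    return [(s[i],ce[i],onz(c,*ce[i],.144).round(4)) for i in range(1,k) if 20<s[i][4]<900 and 280<ce[i][0]<370 and 100<ce[i][1]<380]
E
python3 - <<'E'
from m import *
import pickle
c=pickle.load(open("w1.pkl","rb"));print(brass(c))
# ring dark contour
hsv=cv2.cvtColor(c["color"],cv2.COLOR_RGB2GRAY)
print(ctrl.get_obs()["ee_pos"])
# where do finger tips symmetric plane lie: project TCP
print(proj(c,ctrl.get_obs()["ee_pos"]))
E
```

```text
[(array([319, 237,  16,  15, 197], dtype=int32), array([326.34517766, 244.06598985]), array([0.4921, 0.0281, 0.144 ]))]
[0.4905399  0.02425154 0.25323343]
(np.float64(320.88868847344173), np.float64(303.98268881284764))
```

```bash
python3 -m pendant '[[[0.15,0.39,-3],0],[[0,0,-3],0],[[0,0,-3],0],[[0,0,-3],0],[[0,0,-2.2],0],[[0,0,0],0],[[0,0,0],0]]' 1 50; python3 -c "
from station import ctrl
o=ctrl.get_obs();print(o['ee_pos'],o['eef_rot'],o['force'],o['moment'])"
```

```text
time_s: 2.32
ee_pos: [0.492, 0.0279, 0.1116]
eef_rot: [-3.141, -0.001, 2.414]
force: [0.4, -0.6, -0.4]
grip_width: 0.094
grip_force: 0.0
[0.49202252 0.02785148 0.11157919] [-3.14072723e+00 -9.84599468e-04  2.41403108e+00] [ 0.4289695  -0.57915073 -0.38113443] [-0.02800932 -0.06936801  0.06660956]
```

```bash
python3 -m pendant '[[[0,0,0],0],[[0,0,0],0],[[0,0,0],0],[[0,0,0],0],[[0,0,0],0],[[0,0,0],0],[[0,0,0],0],[[0,0,0],0],[[0,0,0],0],[[0,0,0],0]]' 0 25; python3 -m pendant '[[[0,0,0],0],[[0,0,0],0],[[0,0,0],0]]' 0 45;python3 -c "
from station import ctrl
o=ctrl.get_obs();print(o['ee_pos'],o['eef_rot'],o['force'],o['moment'])"
```

```text
time_s: 3.15
ee_pos: [0.4925, 0.0288, 0.1116]
eef_rot: [3.141, 0.0, 2.418]
force: [1.9, 2.4, 2.5]
grip_width: 0.0494
grip_force: 25.0
time_s: 3.4
ee_pos: [0.4925, 0.0288, 0.1116]
eef_rot: [3.141, 0.0, 2.418]
force: [2.3, 4.5, 2.0]
grip_width: 0.0491
grip_force: 45.0
[0.49253405 0.02883281 0.11157758] [3.14109425e+00 2.05891835e-04 2.41783304e+00] [2.28878553 4.46497388 1.97635661] [ 0.65468958 -0.50650186  0.00217847]
```

```bash
cat > s.py <<'E'
from station import ctrl
import numpy as np,sys
L=[]
for _ in range(4):
    o=ctrl.get_obs();L.append(o["moment"][2]);ctrl.camera("wrist")
L.append(ctrl.get_obs()["moment"][2]);o=ctrl.get_obs()
print("t",round(o["time_s"],2),"pos",o["ee_pos"].round(4),"yaw",round(np.degrees(o["eef_rot"][2]),2),"F",o["force"].round(1),"mz",np.round(L,3),round(np.mean(L),3),"q6",round(o["qpos"][5],3))
E
python3 -m pendant '[[[0.06,0.09,0],0],[[0,0,0],0],[[0,0,0],0]]' 0 45 >/dev/null; python3 s.py
python3 -m pendant '[[[0,0,0],-0.118],[[0,0,0],-0.118],[[0,0,0],-0.118],[[0,0,0],-0.118],[[0,0,0],-0.118],[[0,0,0],-0.118],[[0,0,0],-0.118],[[0,0,0],-0.118],[[0,0,0],0],[[0,0,0],0]]'; python3 s.py
```

```text
t 3.85 pos [0.4926 0.029  0.1115] yaw 138.52 F [-4.1 -3.6  5.3] mz [-0.023  0.029  0.02   0.025  0.035] 0.017 q6 -0.861
time_s: 4.68
ee_pos: [0.4933, 0.0293, 0.1116]
eef_rot: [3.141, 0.001, 1.477]
force: [3.7, -2.0, 2.1]
grip_width: 0.0494
grip_force: 45.0
t 4.88 pos [0.4932 0.0293 0.1116] yaw 84.65 F [ 4.8 -3.   1. ] mz [0.043 0.01  0.002 0.073 0.068] 0.039 q6 0.079
```

```bash

python3 -m pendant '[[[0.07,-0.03,0],-0.1],[[0,0,0],-0.1],[[0,0,0],-0.08],[[0,0,0],-0.04],[[0,0,0],-0.03],[[0,0,0],0],[[0,0,0],0]]' >/dev/null; python3 s.py
```

```text
t 5.67 pos [0.4936 0.0291 0.1115] yaw 64.48 F [-0.  -3.6  4.8] mz [0.1   0.148 0.094 0.125 0.134] 0.12 q6 0.431
```

```bash

python3 -m pendant '[[[0,0,0],-0.1],[[0,0,0],-0.1],[[0,0,0],-0.06],[[0,0,0],-0.03],[[0,0,0],-0.024],[[0,0,0],0],[[0,0,0],0]]' >/dev/null; python3 s.py
```

```text
t 6.45 pos [0.4939 0.029  0.1116] yaw 46.47 F [ 2.1 -4.3  5.2] mz [0.061 0.09  0.098 0.065 0.071] 0.077 q6 0.745
```

```bash

python3 -m pendant '[[[0,0,0],-0.1],[[0,0,0],-0.1],[[0,0,0],-0.06],[[0,0,0],-0.03],[[0,0,0],-0.024],[[0,0,0],0],[[0,0,0],0]]' >/dev/null; python3 s.py
```

```text
t 7.23 pos [0.494  0.0289 0.1116] yaw 28.48 F [ 4.  -6.5  4.1] mz [0.166 0.221 0.176 0.163 0.207] 0.187 q6 1.059
```

```bash

python3 -m pendant '[[[0.03,-0.06,0],-0.009],[[0,0,0],-0.009],[[0,0,0],0],[[0,0,0],0]]' >/dev/null; python3 s.py
```

```text
t 7.77 pos [0.494  0.0288 0.1115] yaw 27.44 F [ 0.4 -2.4  5.8] mz [0.278 0.286 0.249 0.303 0.274] 0.278 q6 1.076
```

```bash

python3 -m pendant '[[[0,0,0],-0.009],[[0,0,0],-0.009],[[0,0,0],0],[[0,0,0],0]]' >/dev/null; python3 s.py
```

```text
t 8.3 pos [0.494  0.0288 0.1116] yaw 26.41 F [-0.2 -2.1  4.8] mz [0.376 0.339 0.362 0.318 0.383] 0.356 q6 1.094
```

```bash

python3 -m pendant '[[[0,0,0],-0.009],[[0,0,0],-0.011],[[0,0,0],0],[[0,0,0],0]]' >/dev/null; python3 s.py
```

```text
t 8.83 pos [0.494  0.0288 0.1115] yaw 25.27 F [ 0.3 -1.6  4.3] mz [0.489 0.449 0.507 0.46  0.417] 0.465 q6 1.114
```

```bash

python3 -m pendant '[[[0,0,0],0.1],[[0,0,0],0.1],[[0,0,0],0.1],[[0,0,0],0.1],[[0,0,0],0.1],[[0,0,0],0.1],[[0,0,0],0.1],[[0,0,0],0.1],[[0,0,0],0.1],[[0,0,0],0.08],[[0,0,0],0.053],[[0,0,0],0],[[0,0,0],0]]' >/dev/null; python3 s.py
```

```text
t 10.12 pos [0.4934 0.0291 0.1115] yaw 84.43 F [-4.6  1.8  9.3] mz [ 0.058 -0.009  0.045  0.067  0.036] 0.039 q6 0.081
```

```bash

python3 -m pendant '[[[0,0,0],0],[[0,0,0],0],[[0,0,0],0],[[0,0,0],0],[[0,0,0],0],[[0,0,0],0],[[0,0,0],0],[[0,0,2.5],0],[[0,0,4],0],[[0,0,4],0],[[0,0,3.7],0],[[0,0,0],0],[[0,0,0],0]]' 1 45
python3 - <<'E'
from m import *
import pickle
c=ctrl.camera("wrist");save(c,"w2.png");pickle.dump(c,open("w2.pkl","wb"))
for f in("w1","w2"):
    c=pickle.load(open(f+".pkl","rb"))
    for s,ce,P in brass(c):
        g=c["color"].min(2).astype(int);x,y=ce.astype(int)
        sub=np.zeros_like(g);sub[y-35:y+36,x-35:x+36]=1
        m=((g>150)&(sub>0)).astype(np.uint8);k,l,st,cc=cv2.connectedComponentsWithStats(m)
        for i in range(1,k):
            if st[i][4]>15:
                q=onz(c,*cc[i],.14)-onz(c,*ce,.144);print(f,P,ce.round(1),cc[i].round(1),st[i][4],"r",np.hypot(q[0],q[1]).round(4),"ang",np.degrees(np.arctan2(q[1],q[0])).round(1))
E
```

```text
time_s: 11.2
ee_pos: [0.4945, 0.0287, 0.255]
eef_rot: [3.138, -0.0, 1.473]
force: [-0.0, 0.0, -1.0]
grip_width: 0.0939
grip_force: 0.0
w1 [0.4921 0.0281 0.144 ] [326.3 244.1] [295.8 221.2] 275 r 0.0269 ang -167.6
w1 [0.4921 0.0281 0.144 ] [326.3 244.1] [356.1 218.5] 224 r 0.0276 ang 88.3
w1 [0.4921 0.0281 0.144 ] [326.3 244.1] [328.1 218.7] 96 r 0.0176 ang 134.4
w2 [0.4923 0.028  0.144 ] [317.7 244.7] [286.9 222.1] 303 r 0.0271 ang 138.9
w2 [0.4923 0.028  0.144 ] [317.7 244.7] [347.5 220.4] 241 r 0.0273 ang 32.8
w2 [0.4923 0.028  0.144 ] [317.7 244.7] [319.3 219.7] 95 r 0.0175 ang 80.5
w2 [0.4923 0.028  0.144 ] [317.7 244.7] [292.4 277.8] 19 r 0.0324 ang -131.1
```

View pics/w2.png

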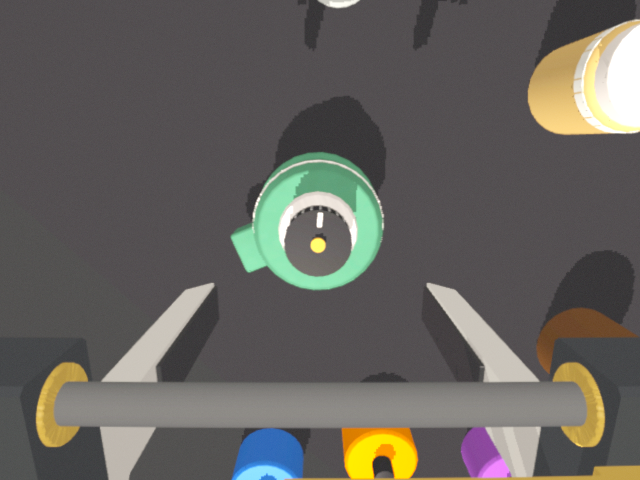

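The stroke has moved from 134.4° to 80.5°, so the ring stands 3 clicks clockwise of its start, and contact was at 6: it is 3 clicks open. The picture shows the mill and ring clear at (318,245) and the orange cap at (380,450). Next is the cap.

```bash

python3 -m pendant '[[[0.52,-3.86,0],0],[[0.52,-3.86,0],0],[[0.52,-3.86,0],0],[[0.52,-3.86,0],0],[[0.52,-3.86,-1],0],[[0.52,-3.86,-1],0],[[0.52,-3.86,-1],0],[[0,0,0],0],[[0,0,0],0]]' 0.6 25
python3 - <<'E'
from m import *
import pickle
c=ctrl.camera("wrist");save(c,"w3.png")
hsv=cv2.cvtColor(c["color"],cv2.COLOR_RGB2HSV);m=cv2.inRange(hsv,(5,150,90),(20,255,255))
k,l,s,ce=cv2.connectedComponentsWithStats(m)
for i in range(1,k):
    if s[i][4]>100:print(s[i],ce[i].round(1))
print(proj(c,[.531,-.2415,.081]),proj(c,[.531,-.2415,.058]),ctrl.get_obs()["ee_pos"])
E
```

```text
time_s: 12.0
ee_pos: [0.5294, -0.2427, 0.2205]
eef_rot: [-3.137, -0.002, 1.47]
force: [0.5, 0.6, -1.0]
grip_width: 0.0565
grip_force: 0.0
[ 587   20   53  126 1402] [605.7  86.9]
[ 530   41   78  105 3937] [559.6 101. ]
[283 174  93  73 607] [331.6 187.7]
[316 200  29  28 393] [332.  210.9]
(np.float64(323.77428320631424), np.float64(233.44133281820083)) (np.float64(323.65830995573356), np.float64(227.535783860258)) [ 0.52980868 -0.24149657  0.22159473]
```

View pics/w3.png

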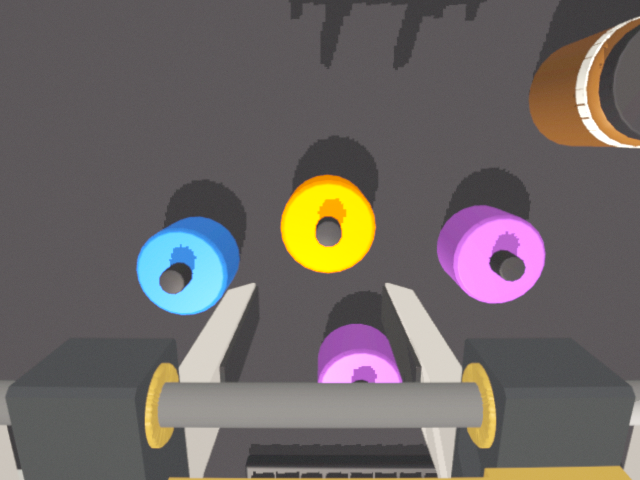

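The orange cap's top disc is centred at about (328.5,226.5), with its knob top at (328.5,234). Blue is at (188,265) and purple at (490,255), both clear of the fingers.

```bash
python3 - <<'E'
from m import *
c=ctrl.camera("wrist")
h=cv2.cvtColor(c["color"],cv2.COLOR_RGB2HSV)
m=cv2.inRange(h,(22,150,120),(33,255,255));m[:170]=0;m[285:]=0;m[:,:270]=0;m[:,390:]=0
x,y,w,hh=cv2.boundingRect(m);print(x,y,w,hh)
g=c["color"].max(2);d=(g<90).astype(np.uint8);d[:,:300]=0;d[:,360:]=0;d[:205]=0;d[255:]=0
k,l,s,ce=cv2.connectedComponentsWithStats(d);print(s[1:],ce[1:].round(1))
print(onz(c,x+w/2,226.5,.058),onz(c,328.5,234,.081),ctrl.get_obs()["ee_pos"],ctrl.get_obs()["eef_rot"])
E
```

```text
280 184 94 89
[[317 219  22  10  87]] [[327.1 222.1]]
[ 0.53447359 -0.24003436  0.058     ] [ 0.53521802 -0.24145393  0.081     ] [ 0.53011881 -0.24079749  0.22242261] [-3.13998339e+00 -8.92931429e-04  1.47293236e+00]
```

```bash

python3 -m pendant '[[[0.4,0,-4],0],[[0,0,-4],0],[[0,0,-4],0],[[0,0,-2.6],0],[[0,0,-1.5],0],[[0,0,0],0],[[0,0,0],0]]' 0.6 25
python3 -m pendant '[[[0,0,0],0],[[0,0,0],0],[[0,0,0],0],[[0,0,0],0],[[0,0,0],0],[[0,0,0],0],[[0,0,0],0],[[0,0,0],0]]' 0 25;python3 s.py
```

```text
time_s: 12.68
ee_pos: [0.5344, -0.2401, 0.0623]
eef_rot: [-3.141, -0.0, 1.474]
force: [0.2, -0.0, 0.8]
grip_width: 0.0562
grip_force: 0.0
time_s: 13.35
ee_pos: [0.5345, -0.2416, 0.0626]
eef_rot: [3.141, 0.0, 1.473]
force: [-0.4, 0.4, 1.6]
grip_width: 0.0216
grip_force: 25.0
t 13.55 pos [ 0.5345 -0.2415  0.0626] yaw 84.39 F [ 0.6 -0.2  1.7] mz [ 0.024  0.018  0.017  0.018 -0.038] 0.008 q6 -0.389
```

```bash

python3 -m pendant '[[[0,0,1],0],[[0,0,3],0],[[0,0,4],0],[[0,0,4],0],[[0,0,4],0],[[0,0,3],0],[[0,0,1],0],[[-0.52,3.36,0],0],[[-0.52,3.36,0],0],[[-0.52,3.36,0],0],[[-0.52,3.36,0],0],[[-0.52,3.36,0],0],[[-0.52,3.36,0],0],[[-0.52,3.36,0],0],[[-0.48,3.36,0],0],[[0,0,0],0],[[0,0,0],0],[[0,0,0],0]]' 0 35
python3 s.py;python3 - <<'E'
from m import *
c=ctrl.camera("wrist");save(c,"w4.png");o=ctrl.get_obs();P=o["ee_pos"]
print(P,o["eef_rot"],proj(c,P+[0,0,-.004]))
E
```

```text
time_s: 15.05
ee_pos: [0.493, 0.0269, 0.2621]
eef_rot: [-3.141, 0.0, 1.473]
force: [0.1, 0.2, -1.5]
grip_width: 0.0211
grip_force: 35.0
t 15.25 pos [0.4933 0.0263 0.2622] yaw 84.3 F [ 0.7  0.6 -0.8] mz [-0.045  0.045 -0.029  0.007 -0.05 ] -0.014 q6 0.079
[0.49323998 0.02646037 0.26227375] [-3.14125839e+00  5.43996685e-05  1.47141891e+00] (np.float64(321.77690016253626), np.float64(297.9646714533873))
```

View pics/w4.png

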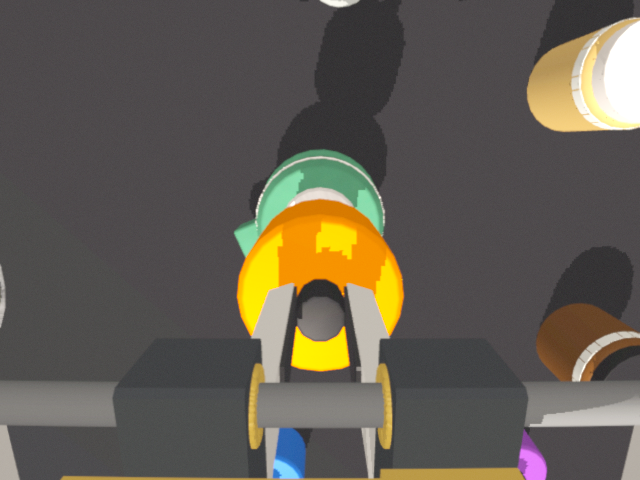

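```bash
python3 - <<'E'
from m import *
c=ctrl.camera("wrist");o=ctrl.get_obs();z=o["ee_pos"][2];print(o["ee_pos"])
print("knob",onz(c,321.5,317,z+.0184),"front edge",onz(c,320.5,367,z-.0046),"right/left edge",onz(c,403,292,z-.0046),onz(c,238,292,z-.0046))
E
```

```text
[0.49324077 0.0266073  0.26230855]
knob [0.49307036 0.02687603 0.28070855] front edge [ 0.48905026 -0.00975678  0.25770855] right/left edge [0.53142314 0.02553775 0.25770855] [0.45438741 0.03315097 0.25770855]
```

```bash

python3 -m pendant '[[[0.02,0.05,-2],0],[[0,0,-3],0],[[0,0,-3],0],[[0,0,-1.5],0],[[0,0,0],0],[[0,0,0],0]]' 0 35; python3 s.py
python3 -m pendant '[[[0,0,-0.3],0],[[0,0,-0.3],0],[[0,0,0],0],[[0,0,0],0]]' 0 35; python3 s.py
```

```text
time_s: 15.85
ee_pos: [0.4934, 0.0275, 0.1676]
eef_rot: [-3.141, 0.0, 1.472]
force: [0.2, 0.0, -0.7]
grip_width: 0.0209
grip_force: 35.0
t 16.05 pos [0.494  0.0277 0.1688] yaw 84.38 F [-0.5 -0.6 -0.2] mz [-0.009 -0.021 -0.006  0.051 -0.009] 0.001 q6 0.08
time_s: 16.38
ee_pos: [0.4933, 0.0278, 0.1613]
eef_rot: [-3.141, -0.0, 1.473]
force: [0.6, 0.1, -0.5]
grip_width: 0.0212
grip_force: 35.0
t 16.58 pos [0.4934 0.0278 0.1615] yaw 84.39 F [-0.5  0.2 -1. ] mz [-0.026  0.03  -0.016 -0.05  -0.002] -0.013 q6 0.08
```

```bash

python3 -m pendant '[[[0,0,-0.2],0],[[0,0,-0.1],0],[[0,0,0],0],[[0,0,0],0]]' 0 35; python3 s.py
python3 -m pendant '[[[0,0,-0.15],0],[[0,0,0],0],[[0,0,0],0]]' 0 35; python3 s.py
```

```text
time_s: 16.92
ee_pos: [0.4933, 0.0278, 0.1583]
eef_rot: [-3.141, -0.0, 1.473]
force: [-0.5, 0.1, -0.3]
grip_width: 0.0211
grip_force: 35.0
t 17.12 pos [0.4934 0.0278 0.1585] yaw 84.39 F [-0.6 -0.5 -1.5] mz [ 0.044 -0.019  0.036 -0.03  -0.002] 0.006 q6 0.08
time_s: 17.37
ee_pos: [0.4938, 0.0278, 0.1575]
eef_rot: [3.14, -0.0, 1.473]
force: [0.5, 0.6, 4.7]
grip_width: 0.021
grip_force: 35.0
t 17.57 pos [0.4938 0.0278 0.1575] yaw 84.38 F [-0.   0.3  5. ] mz [-0.04   0.002 -0.003  0.039 -0.018] -0.004 q6 0.08
```

```bash

python3 -m pendant '[[[0,0,0],0],[[0,0,0],0],[[0,0,0],0],[[0,0,0],0],[[0,0,0],0],[[0,0,1],0],[[0,0,3],0],[[0,0,4],0],[[0,0,3],0],[[0,-3,0],0],[[0,-3,0],0],[[0,-3,0],0],[[0,-3,0],0],[[0,0,0],0],[[0,0,0],0]]' 0.6 25
python3 - <<'E'
from m import *
c=ctrl.camera("top");s=ctrl.camera("scene")
a=np.hstack([cv2.resize(c["color"][190:310,250:410],(400,300)),cv2.resize(s["color"][150:300,220:420],(400,300))])
cv2.imwrite("pics/end.png",a[:,:,::-1]);print(ctrl.get_obs()["force"])
print(proj(s,[.4928,.0282,.176]),proj(s,[.4928,.0282,.153]))
E
```

```text
time_s: 18.82
ee_pos: [0.4932, -0.0932, 0.2675]
eef_rot: [3.141, -0.0, 1.47]
force: [-0.6, 1.0, -1.1]
grip_width: 0.0565
grip_force: 0.0
[ 2.90497611e-05 -6.64187139e-02  1.97919316e-01]
(np.float64(336.80848675765856), np.float64(214.60403726317568)) (np.float64(336.5669721351527), np.float64(221.29622904437815))
```

View pics/end.png

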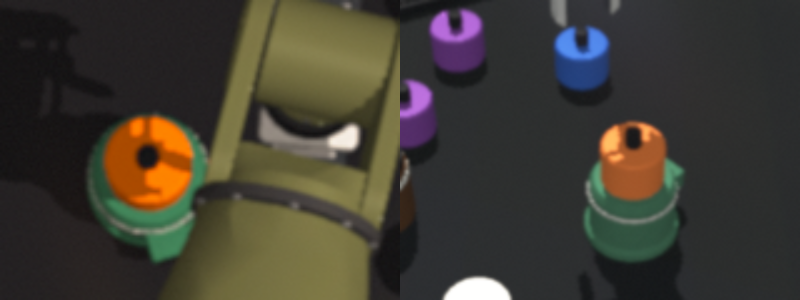

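The orange cap sits upright on the mill. Its knob is at scene (336.5,218.5), where the seated height predicts about 218, and the arm is clear of it.

```bash
python3 -c "
from station import ctrl
print(ctrl.hand_in())"
```

```text
the job is handed in; nothing more can be done
None
```

The job is handed in: the burrs were brought to a touch at about 0.45 N m, the ring was backed off three clicks and released, and the orange cap is seated on the mill's shoulder, with nothing else on the desk touched.

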